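# Take the lift-off lid from the soaking tank and load the electrode head

### The arm

A 6-joint arm with a two-finger parallel gripper is mounted at the origin on a cart in front of the work surface, level with it; the furniture and walls round the work are solid. World frame = base frame: x ahead of the robot, y to its left, z up, the work surface at z = 0. Lengths are in m, angles in rad, forces in N, time in s.
With the tool pointing down it reaches from about 0.325 to 0.9 m from the base axis. Payload 6.1 kg.
Tool frame: the origin (TCP) lies at the very end of the fingers, on their centre line; the grasp point (between the pads) lies 19 mm behind it; z points along the fingers, y is the direction in which the jaws open and shut (so a half turn about z gives the same grasp; the last joint's range is limited). The gripper opens to 85 mm and grips with 20 to 120 N. Pads are 22 mm wide; open, the fingers measure 114 mm over their backs; the gripper's body (76 mm by 85 mm) begins 54 mm behind the grasp point. The pads swing forward as they close: fully open they stand 13 mm farther back than shut.
Start: joints at [1.094, 0.22, 1.526, -0, 1.395, -0.126], TCP at [0.215, 0.587, 0.231] pointing down, gripper open.
Joint ranges: [-2.98, 2.98], [-0.91, 2.08], [0.09, 2.57], [-1.24, 4.39], [0.2, 2.65], [-2.68, 2.68]. Speed limits (rad/s): [2.57, 2.57, 3.01, 3.14, 3.14, 3.14].

### API

Orientations are given as a rotation vector (axis times angle).
In Python, from rig import status, grab_frame, get_calibration, arm, silhouettes gives the robot as it stands.
- The arm moves only by the shell command python3 -m pendant 'ROWS'. ROWS is JSON, a list that holds one entry, the list of rows, each a list of 7 numbers: the closure, from 0 (fully open) to 1 (shut), then the shift along the tool's x, y, z in cm, then the turn, a rotation vector about the tool's x, y, z in units of 5 degrees (1.0 is 5 degrees). In form: [[[gripper, tx, ty, tz, ax, ay, az], ...]]. A call has 1 to 12 rows; each row is the pose to reach, as a shift and turn from the pose commanded when the call began, along the tool's axes at that moment; what a row does not reach only later rows make up. A row lasts 1/12 s, in which the tool goes at most 41.7 mm and 7.16 degrees, less where a joint would pass 70% of its speed; a pose out of reach is approached as far as the arm can. A call with a gripper value outside its range is refused whole. The fingers move at their own pace and stop on an object; the grip force is fixed at half the most. Time passes only in rows, so rows that repeat a pose let the fingers close. It gives the time, the measured TCP pose, the force and the opening at its end, in the units of the state.
- status.state(): the state, without advancing time (a new reading comes with each control period).
- grab_frame(name): name is "scene" or "top" or "wrist"; returns the picture (384x512x3 uint8, red, green, blue); there is no depth.
- get_calibration(name): a dict with "fx", "fy", "cx", "cy" (pixels), "R" (3x3) and "t" (3): a world point X has camera coordinates R X + t; the wrist camera has in their place "tool_from_camera" (4x4, takes a point from camera to tool coordinates, whose origin is the TCP and whose axes are the flange's). Camera axes: x right, y down, z forward; pixel columns grow to the right and rows downward; lengths in m; the calibration is good to about 2 mm. A picture is of the moment at which its call begins: read the wrist's pose just before it. get_calibration takes no time and is no camera call.
- arm.hand_in(): hands the job in, once; it reports no verdict.
Trained networks look in the newest picture that a camera, given by its name, has taken for a name from the list of things; names that differ only in an ending like _2 or _b are one class to them, and where a whole thing is asked for, a point or a joint stands for the part that bears it (a point fixed in the world has none). Each returns a list of dicts, best first, with "score" (0 to 1); they miss things now and then, are a little off and sometimes report something else, mostly with a low value. They report only what shows in the picture. A call takes as long as a camera call. They do not tell look-alikes from the thing itself.
- silhouettes(camera, label): "pixels" (384x512 bool, what is visible of it) and "box" ([left, top, right, bottom] in pixels, round what is visible of it).
The state is a dict: "time": time; "qpos": joint angles; "joint_vel": joint speeds; "effort": joint torques, N m; "tcp_pos": TCP position; "tcp_rot": TCP orientation; "wrist_force": force on the tool from outside, world axes, zero at the start; "wrist_torque": the same for the moment, N m; "width": opening from 0.0 (shut) to 1.0 (fully open).
Only numpy, scipy, OpenCV 4.12 (cv2) and the standard library are available. Lean on these libraries where they do the work, as an engineer would, in place of code of your own. Each camera call takes 0.05 s, during which the arm holds its last target. There are 200 camera calls.

### The job

Get the largest electrode head into the steel soaking tank: swing the tank's hinged lid up by its tab until it stands upright on its pins, only then lift it straight up off the pins, and stand it upright in the slot of the white lid rack with its hinge clips down on the slot's floor. Then pick up the largest of the three electrode heads and stand it upright on the floor of the tank. Leave the two smaller electrode heads where they are, and do not let the lid lie or fall down once it is off its pins.

Things in the scene. Friction and masses are not known exactly. Their poses are not given: they have to be found in the camera images.
- tank: Open-topped stainless tank, fixed to the worktop, 104 mm (its x) by 140 mm (its y), 50 mm high, walls and floor 4 mm thick (inside 96 x 132 mm). Origin: centre of its underside, on the worktop. Its +x points to the hinge side, which is towards the robot's right (world -y, within 0.4 rad), so the lid's tab is on its left; z up.
- tank_pin (a point): Middle of the tank's fixed hinge pin, a steel rod 6 mm thick along the tank's y on two arms (y = -60 and +60 mm) beyond the wall on the +x side: 68 mm from the tank's centre, 53 mm above the worktop. Axes as the tank's.
- tank_stops (a point): Midway between the tops of two stop posts (tank y = -60 and +60 mm) that rise beyond the pin to 95 mm above the worktop. The raised lid leans back on them, about 0.1 rad beyond vertical, and stays there by itself. Axes as the tank's.
- lid: Loose flat steel lid, about 0.2 kg, 6 mm thick, 150 mm wide (its y). Origin: on the hinge axis, mid-width, mid-thickness (at tank_pin while on the pin). Shut, its axes equal the tank's and the plate runs from x = -8 to -120 mm; upright, its x points down and its z along the tank's +x. It turns freely on the pin: below vertical it falls shut. A 6 mm rib underneath keeps it from sliding along -x while shut.
- lid_tab (a point): Centre of the lid's tab, 137 mm from the hinge axis along the lid's -x, mid-thickness. The tab is 64 mm wide, 6 mm thick, from x = -120 to -154 mm of the lid: it stands out 34 mm beyond the tank's wall on the tab side, its underside free, 50 mm above the worktop. Axes as the lid's.
- lid_clips (a point): Midway between the ends of the lid's two hinge clips, 11 mm from the hinge axis along the lid's +x. The clips, at the lid's y = -42 and +42 mm, 16 mm wide and 14.5 mm thick, are slots 8.5 mm wide, open towards the lid's +x, that straddle the pin: on the upright lid they open downward and it lifts off after about 15 mm. Axes as the lid's.
- rack: White plastic lid rack, fixed, base 80 mm (its x) by 166 mm (its y) and 8 mm thick. Origin: centre of its underside, on the worktop; its x points away from the robot (within 0.2 rad), z up.
- rack_slot (a point): Middle of the floor of the rack's slot, 8 mm above the worktop. The slot runs along the rack's y, 20 mm wide between two walls 156 mm long, upright to 54 mm above the worktop and flaring outward up to about 66 mm. A lid standing in it on its clips has its origin 19 mm above the worktop. Axes as the rack's.
- large_electrode: The largest electrode head, a pale disc 65 mm across and 12 mm thick lying on the worktop, with an upright stem about 15 mm thick in its middle, top 46 mm above its underside; about 0.08 kg. Origin: centre of its underside, z up along the stem. Grasp the stem.
- medium_electrode: Bystander: electrode head of the same kind with a black disc 55 mm across, 46 mm high. Origin: centre of its underside.
- small_electrode: Bystander: electrode head of the same kind with a disc 35 mm across, 46 mm high. Origin: centre of its underside.
Mind the look-alikes: they are no part of the job. What is shaped like the large_electrode but green is not meant.

How it is judged:
On the way, in this order (a step that is already met when the one before it is completed fails the run):
1. the lid stands upright on its pins (angle between lid's own z axis and vertical between 1.3 and 1.84 rad and distance between lid and tank_pin below 0.012 m), for 0.2 s.
2. the lid is lifted up off its pins, upright (angle between lid's own z axis and vertical between 1.3 and 1.84 rad and z of lid in the frame of tank between 0.078 and 0.5 m and horizontal distance between lid and tank_pin below 0.04 m), for 0.05 s.
3. the lid stands in the rack, clips on the slot's floor (angle between lid's own z axis and vertical between 1.3 and 1.84 rad and x of lid in the frame of rack between -0.01 and 0.01 m and y of lid in the frame of rack between -0.035 and 0.035 m and z of lid in the frame of rack between 0.012 and 0.027 m), for 0.2 s.
4. the largest electrode head stands in the tank (x of large_electrode in the frame of tank between -0.035 and 0.035 m and y of large_electrode in the frame of tank between -0.055 and 0.055 m and z of large_electrode in the frame of tank between -0.002 and 0.01 m and angle between large_electrode's own z axis and vertical below 0.12 rad), for 0.2 s.
At the end, for the whole second after the job is handed in: The lid stands in the rack's slot, within 0.27 rad of upright, its hinge-axis origin within 10 mm of the slot's mid-plane and 35 mm of its middle along it and 12 to 27 mm above the worktop; the large electrode head stands upright (within 0.12 rad) on the tank's floor; both released and at rest (all of step 3 and all of step 4 and linear speed of each of lid, large_electrode below 0.02 m/s); the robot touches nothing.
It fails at once if the lid comes off its pins, or is laid or dropped, while not upright (more than about 0.57 rad from vertical) (distance between lid and tank_pin above 0.025 m and (angle between lid's own z axis and vertical below 1 rad or angle between lid's own z axis and vertical above 2.14 rad)).
It fails at once if a smaller electrode head is moved more than 30 mm (distance of any of medium_electrode, small_electrode from where it was at the start of the episode above 0.03 m).
It also fails if it takes over 66 s, if anything falls off the work surface, if the arm or the gripper's body presses on something with over 40 N, if the wrist force passes 120 N, or if a joint passes its speed limit or range.

## Working session

There is one attempt and no reset: what is moved stays moved. The work goes in short steps, Python scripts to look and compute and a shell command to move; the robot and the scene stay as the last step left them, time stands still between calls to the robot, and variables do not carry over. Pictures are saved under pics/ and viewed, about 8 in all and at most 12, crops included, and the job is handed in when it is done.

```bash
ls; mkdir -p pics
cat > h.py <<'E'
import numpy as np,cv2
from scipy.spatial.transform import Rotation as Ro
from rig import status,grab_frame,get_calibration,arm,silhouettes
def proj(c,X):
    X=np.atleast_2d(X)@np.array(c['R']).T+np.array(c['t']); return np.c_[c['fx']*X[:,0]/X[:,2]+c['cx'],c['fy']*X[:,1]/X[:,2]+c['cy']]
def ray(c,uv,z):
    R=np.array(c['R']);o=-R.T@np.array(c['t']);d=R.T@np.array([(uv[0]-c['cx'])/c['fx'],(uv[1]-c['cy'])/c['fy'],1]);return o+d*(z-o[2])/d[2]
def st():
    s=status.state();print('t',round(s['time'],2),'tcp',np.round(s['tcp_pos'],4),'\n',np.round(Ro.from_rotvec(s['tcp_rot']).as_matrix(),3).tolist(),'F',np.round(s['wrist_force'],1),'w',round(s['width'],3),'q',np.round(s['qpos'],2));return s
def wcal(s):
    c=dict(get_calibration('wrist'));T=np.eye(4);T[:3,:3]=Ro.from_rotvec(s['tcp_rot']).as_matrix();T[:3,3]=s['tcp_pos']
    M=np.linalg.inv(T@np.array(c['tool_from_camera']));c['R']=M[:3,:3];c['t']=M[:3,3];return c
def save(im,n):cv2.imwrite('pics/'+n+'.png',im[:,:,::-1])
E
python3 - <<'E'
from h import *
st()
for n in ['scene','top']:
    im=grab_frame(n);c=get_calibration(n);print(n,{k:np.round(v,3).tolist() for k,v in c.items()})
    ov=im.copy()
    for l in ['tank','lid','rack','large_electrode','medium_electrode','small_electrode']:
        for r in silhouettes(n,l)[:3]:
            p=np.argwhere(r['pixels']);cc=p.mean(0)[::-1];print(n,l,round(r['score'],2),np.round(r['box']),np.round(cc,1),len(p),np.round(ray(c,cc,0.03),3))
    save(ov,n+'0')
E
```

```text
pics
t 0.0 tcp [0.2145 0.5864 0.2302] 
 [[-0.939, 0.344, -0.001], [0.344, 0.939, -0.002], [0.0, -0.002, -1.0]] F [ 0.3  0.1 -0.1] w 0.999 q [ 1.09  0.22  1.53  0.    1.39 -0.13]
scene {'fx': 420.749, 'fy': 420.749, 'cx': 258.597, 'cy': 192.294, 'R': [[-0.658, -0.752, -0.02], [-0.387, 0.362, -0.848], [0.646, -0.551, -0.529]], 't': [0.365, 0.242, 0.628]}
scene tank 0.96 [243. 148. 325. 227.] [288.4 202.3] 1243 [ 0.48  -0.024  0.03 ]
scene lid 0.63 [243. 164. 318. 207.] [277.7 186.4] 2188 [ 0.546 -0.053  0.03 ]
scene rack 0.71 [116. 201. 197. 273.] [156.4 234.9] 2945 [0.576 0.253 0.03 ]
scene rack 0.49 [245. 147. 326. 225.] [288.5 201.8] 1291 [ 0.481 -0.025  0.03 ]
scene large_electrode 0.58 [310. 209. 343. 238.] [326.6 227. ] 510 [ 0.362 -0.016  0.03 ]
scene large_electrode 0.55 [175. 278. 215. 308.] [192.6 293.2] 865 [0.392 0.289 0.03 ]
scene medium_electrode 0.82 [209. 247. 236. 278.] [222.1 264.4] 531 [0.416 0.209 0.03 ]
scene small_electrode 0.6 [246. 229. 262. 251.] [255.  240.2] 207 [0.428 0.119 0.03 ]
top {'fx': 440.547, 'fy': 440.547, 'cx': 263.73, 'cy': 189.741, 'R': [[-0.018, -1.0, -0.003], [-0.988, 0.019, -0.152], [0.152, 0.001, -0.988]], 't': [0.08, 0.487, 0.924]}
top tank 0.73 [337. 136. 354. 208.] [345. 175.] 244 [ 0.519 -0.109  0.03 ]
top lid 0.77 [272. 138. 349. 206.] [309.8 172.1] 4086 [ 0.527 -0.032  0.03 ]
top rack 0.78 [146. 129. 221. 177.] [181.4 154. ] 2551 [0.574 0.253 0.03 ]
top large_electrode 0.8 [157. 216. 187. 241.] [171.7 226.4] 597 [0.413 0.272 0.03 ]
top large_electrode 0.66 [297. 225. 329. 256.] [315.2 237.6] 719 [ 0.383 -0.039  0.03 ]
top medium_electrode 0.6 [197. 200. 222. 228.] [208.9 214.6] 459 [0.437 0.191 0.03 ]
top small_electrode 0.44 [240. 204. 258. 219.] [248.6 211.1] 191 [0.443 0.105 0.03 ]
top small_electrode 0.19 [272. 138. 349. 210.] [310. 172.] 4106 [ 0.528 -0.032  0.03 ]
```

Run:
```python
import cv2
a=cv2.imread('pics/top0.png')[90:290,110:380];cv2.imwrite('pics/tc.png',cv2.resize(a,(800,593),interpolation=cv2.INTER_CUBIC))
b=cv2.imread('pics/scene0.png')[120:330,80:370];cv2.imwrite('pics/sc.png',cv2.resize(b,(800,579),interpolation=cv2.INTER_CUBIC))
```

```text
(no output)
```

View pics/tc.png

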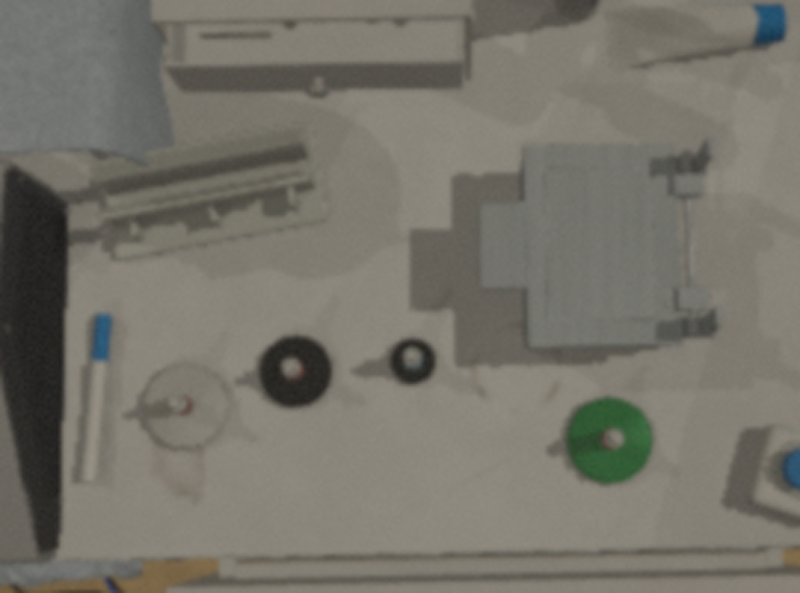

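View pics/sc.png

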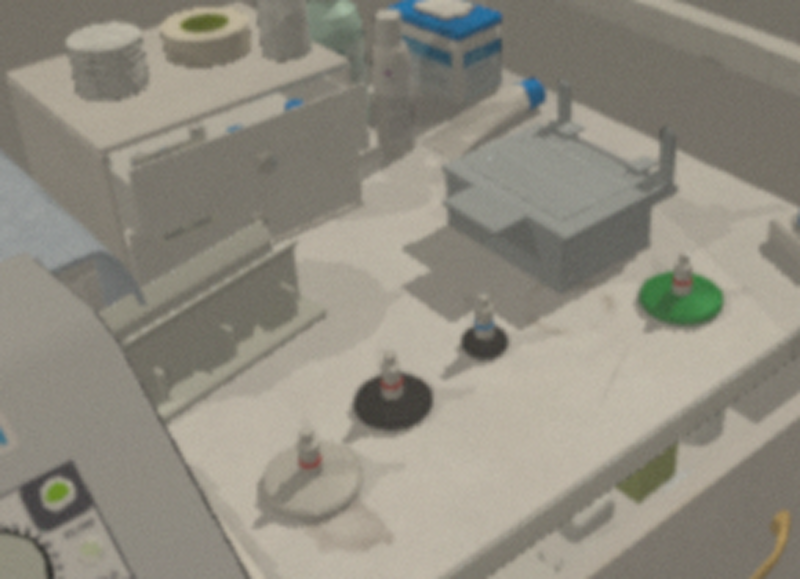

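Top crop: the lid is at (525–690, 145–345) with its tab at (482, 245), and the pin is on the right. The rack is at (80–325, 130–255), close in front of a drawer unit. The pale large head is at (185, 405), black medium at (295, 370), small at (412, 360), and the green decoy at (610, 440). The scene view agrees. Next I fit the poses to the silhouettes.

```bash
cat > fit.py <<'E'
from h import *
from scipy.optimize import minimize
def box(x0,x1,y0,y1,z0,z1):return np.array([[x,y,z] for x in(x0,x1) for y in(y0,y1) for z in(z0,z1)])/1e3
LID=[box(-188+68+0,60-0,-75,75,50,56)] # plate in tank frame, x -52..60
LID=[box(-52,60,-75,75,50,56),box(-86,-52,-32,32,50,56),box(60,79,-50,-34,46,60),box(60,79,34,50,46,60)]
def wall(s):
    return np.array([[s*x,y,z] for y in(-78,78) for x,z in((10,8),(10,54),(16,66),(13,8),(13,54),(19,66))])/1e3
RACK=[box(-40,40,-83,83,0,8),wall(1),wall(-1)]
TANK=[box(-52,52,-70,70,0,50)]
def W(p,P):
    c,s=np.cos(p[2]),np.sin(p[2]);return P@np.array([[c,-s,0],[s,c,0],[0,0,1]]).T+[p[0],p[1],0]
def render(c,p,parts):
    m=np.zeros((384*4,512*4),np.uint8)
    for P in parts:
        h=cv2.convexHull(np.float32(proj(c,W(p,P))*4+1.5));cv2.fillConvexPoly(m,np.int32(np.round(h)),1)
    return cv2.resize(m.astype(np.float32),(512,384),interpolation=cv2.INTER_AREA)
def fit(views,parts,p0,clip=None):
    def f(p):
        e=0
        for c,m in views:
            r=render(c,p,parts);
            e+=1-np.minimum(r,m).sum()/np.maximum(r,m).sum()
        return e
    S=np.array([p0,*(np.array(p0)+d for d in np.diag([.01,.01,.08]))])
    r=minimize(f,p0,method='Nelder-Mead',options=dict(initial_simplex=S,xatol=1e-4,fatol=1e-5));return r.x,r.fun
E
python3 - <<'E'
from fit import *
V={}
for n in ['top','scene']:
    grab_frame(n);c=get_calibration(n)
    for l in ['lid','rack']:
        V[n,l]=(c,silhouettes(n,l)[0]['pixels'].astype(np.float32))
for l,P,p0 in [('lid',LID,[.52,-.04,-1.55]),('rack',RACK,[.57,.25,.15])]:
    for ns in (['top'],['scene'],['top','scene']):
        print(l,ns,np.round(fit([V[n,l] for n in ns],P,p0),4) if 0 else [np.round(v,4) for v in fit([V[n,l] for n in ns],P,p0)])
E
```

```text
lid ['top'] [array([ 0.524 , -0.0314, -1.5688]), np.float64(0.0345)]
lid ['scene'] [array([ 0.5238, -0.0316, -1.5599]), np.float64(0.0531)]
lid ['top', 'scene'] [array([ 0.5241, -0.0314, -1.5662]), np.float64(0.0898)]
rack ['top'] [array([0.5811, 0.2575, 0.1742]), np.float64(0.0418)]
rack ['scene'] [array([0.5845, 0.2432, 0.1927]), np.float64(0.1625)]
rack ['top', 'scene'] [array([0.5811, 0.2572, 0.1753]), np.float64(0.228)]
```

```bash
cat >> h.py <<'E'
def ori(phi,yaw=0):
    "tool pointing down with y=+world y (yaw: CCW turn), tilted phi deg towards -y(world)"
    B=np.array([[-1,0,0],[0,1,0],[0,0,-1.]])
    return Ro.from_euler('z',yaw,degrees=True)*Ro.from_euler('x',-phi,degrees=True)*Ro.from_matrix(B)
def rel(p,o,s=None):
    s=s or status.state();R=Ro.from_rotvec(s['tcp_rot'])
    return np.round(np.r_[R.inv().apply(np.array(p)-s['tcp_pos'])*100,np.degrees((R.inv()*o).as_rotvec())/5],2).tolist()
E
python3 -c "
from h import *
print(rel([.40,.30,.32],ori(0)),rel([.524,.10,.16],ori(45)))"
```

```text
[-27.26, -20.58, -8.87, 0.0, 0.0, -4.02] [-45.77, -35.1, 7.13, 8.91, -1.58, -3.81]
```

```bash
python3 -m pendant '[[[0.58,-10,-8,-8.9,0,0,-1],[0.58,-15,-11,-8.9,0,0,-2],[0.58,-20,-15,-8.9,1,0,-3],[0.58,-27.3,-20.6,-8.9,2,0,-4],[0.58,-33,-25,-5,4,-0.7,-4],[0.58,-40,-31,0,6,-1.1,-4],[0.58,-45.77,-35.1,4,8.91,-1.58,-3.81],[0.58,-45.77,-35.1,4,8.91,-1.58,-3.81],[0.58,-45.77,-35.1,4,8.91,-1.58,-3.81],[0.58,-45.77,-35.1,4,8.91,-1.58,-3.81],[0.58,-45.77,-35.1,4,8.91,-1.58,-3.81],[0.58,-45.77,-35.1,4,8.91,-1.58,-3.81]]]'; python3 -c "
from h import *
st()
print(rel([.524,.094,.115],ori(45)))"
```

```text
time: 2.0
tcp_pos: [0.4719, 0.1821, 0.2156]
tcp_rot: [0.003, -2.901, 1.204]
wrist_force: [1.1, 0.4, 0.4]
width: 0.421
t 2.0 tcp [0.4719 0.1821 0.2156] 
 [[-1.0, -0.002, -0.0], [-0.001, 0.706, -0.708], [0.002, -0.708, -0.706]] F [1.1 0.4 0.4] w 0.421 q [ 0.6   0.33  1.61 -0.63  1.69 -0.89]
[-5.21, 0.89, 13.34, -0.02, -0.0, 0.02]
```

```bash
python3 -m pendant '[[[0.58,-5.2,0.9,13.3,0,0,0],[0.58,-5.2,0.9,13.3,0,0,0],[0.58,-5.2,0.9,13.3,0,0,0],[0.58,-5.2,0.9,13.3,0,0,0],[0.58,-5.2,0.9,13.3,0,0,0],[0.58,-5.2,0.9,13.3,0,0,0],[0.58,-5.2,0.9,13.3,0,0,0]]]'
python3 - <<'E'
from h import *
s=st()
print(rel([.524,.0276,.0486],ori(45)))
save(grab_frame('wrist'),'w1');im=grab_frame('scene')
save(cv2.resize(im[110:280,180:380],(800,680))[:600],'s1')
E
```

```text
time: 2.58
tcp_pos: [0.5238, 0.0964, 0.1177]
tcp_rot: [0.001, 2.901, -1.201]
wrist_force: [-0.5, 0.8, 0.1]
width: 0.418
t 2.58 tcp [0.5238 0.0964 0.1177] 
 [[-1.0, 0.001, 0.001], [-0.0, 0.707, -0.707], [-0.001, -0.707, -0.707]] F [-0.5  0.8  0.1] w 0.418 q [ 0.44  0.44  1.68 -0.7   1.46 -0.89]
[-0.01, 0.02, 9.75, 0.0, 0.01, -0.01]
```

View pics/w1.png

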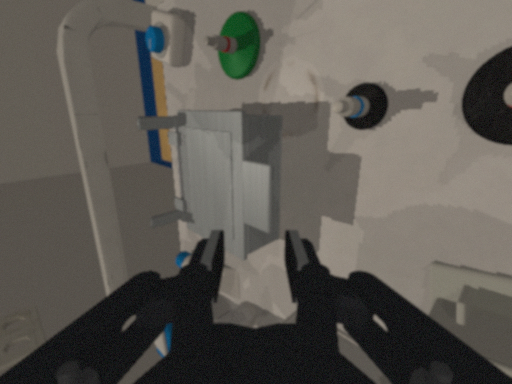

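View pics/s1.png

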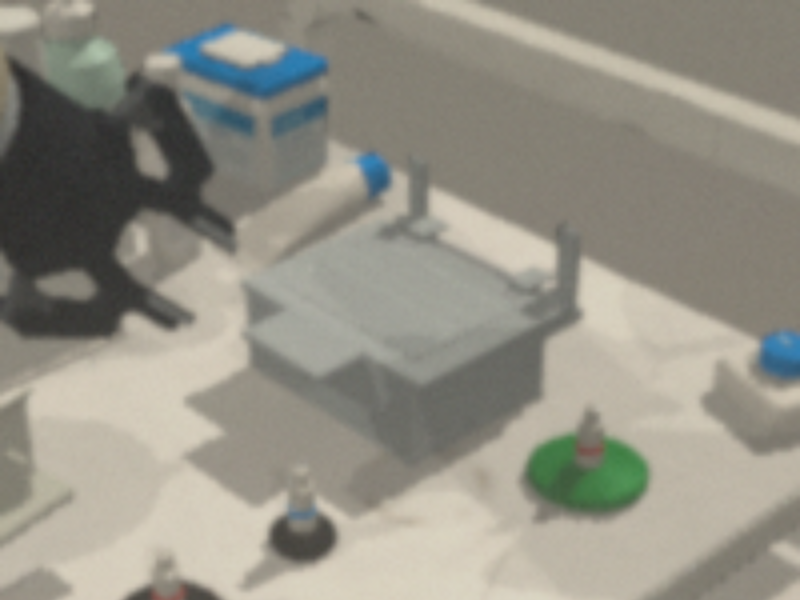

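Wrist view: the tab at (258, 195) lies between the finger planes. The scene view shows the lid shut with clear space around it. Going in to straddle the tab.

```bash
python3 -m pendant '[[[0.58,0,0,3,0,0,0],[0.58,0,0,5.5,0,0,0],[0.58,0,0,7.5,0,0,0],[0.58,0,0,9,0,0,0],[0.58,0,0,9.75,0,0,0],[0.58,0,0,9.75,0,0,0]]]'
cat > arc.py <<'E'
from h import *
import sys
PY,PZ,X=-.0995,.053,.524
def pose(al,d=.020,g=.036):
    a=np.radians(al);phi=45 if al<45 else max(90-al,0);f=np.radians(phi)
    E=.154*np.array([np.cos(a),np.sin(a)])-.003*np.array([-np.sin(a),np.cos(a)])
    t=E+d*np.array([-np.sin(f),-np.cos(f)])+g/2*np.array([-np.cos(f),np.sin(f)])
    return [X,PY+t[0],PZ+t[1]],ori(phi)
s=st()
for al in map(float,sys.argv[1:]):print(al,rel(*pose(al),s))
E
python3 arc.py 0 6 12 18 24 30 36 42 48
python3 - <<'E'
from h import *
im=grab_frame('scene');save(cv2.resize(im[110:280,180:380],(800,680))[:600],'s2')
E
```

```text
time: 3.18
tcp_pos: [0.5229, 0.0266, 0.0476]
tcp_rot: [0.0, -2.902, 1.203]
wrist_force: [-1.3, 0.3, -0.1]
width: 0.423
t 3.18 tcp [0.5229 0.0266 0.0476] 
 [[-1.0, -0.0, -0.0], [0.0, 0.707, -0.708], [0.001, -0.708, -0.707]] F [-1.3  0.3 -0.1] w 0.423 q [ 0.33  0.49  1.78 -0.77  1.29 -0.86]
0.0 [-0.11, 0.01, -0.14, -0.01, -0.01, 0.01]
6.0 [-0.11, -1.17, -1.24, -0.01, -0.01, 0.01]
12.0 [-0.11, -2.46, -2.21, -0.01, -0.01, 0.01]
18.0 [-0.11, -3.84, -3.05, -0.01, -0.01, 0.01]
24.0 [-0.11, -5.3, -3.73, -0.01, -0.01, 0.01]
30.0 [-0.1, -6.82, -4.26, -0.01, -0.01, 0.01]
36.0 [-0.1, -8.39, -4.62, -0.01, -0.01, 0.01]
42.0 [-0.1, -9.99, -4.82, -0.01, -0.01, 0.01]
48.0 [-0.1, -11.5, -4.76, -0.61, -0.01, 0.0]
```

View pics/s2.png

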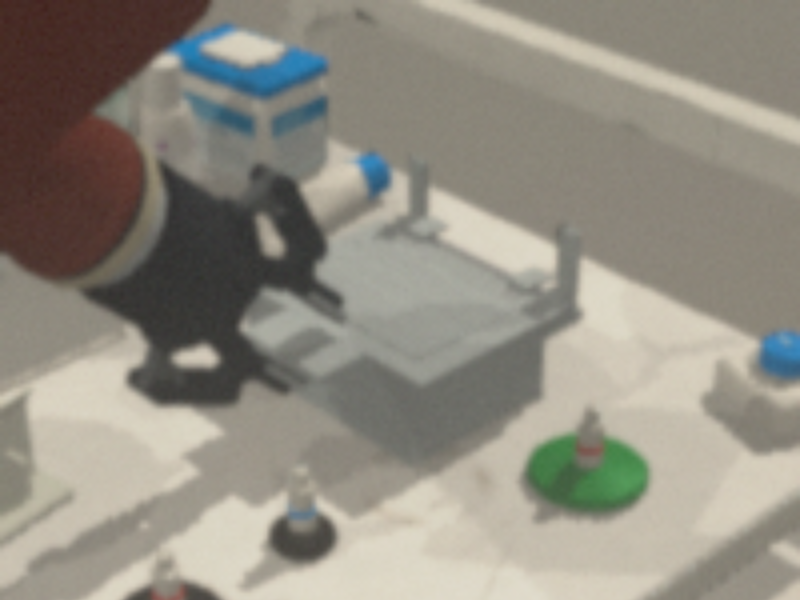

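The tab at (300, 340) sits between the two fingers, with one below and one above. Swinging up.

```bash
python3 -m pendant '[[[0.58,-0.1,-0.5,-0.7,0,0,0],[0.58,-0.1,-1.2,-1.25,0,0,0],[0.58,-0.1,-2.5,-2.2,0,0,0],[0.58,-0.1,-3.85,-3.05,0,0,0],[0.58,-0.1,-5.3,-3.75,0,0,0],[0.58,-0.1,-6.8,-4.25,0,0,0],[0.58,-0.1,-8.4,-4.6,0,0,0],[0.58,-0.1,-9.2,-4.75,0,0,0],[0.58,-0.1,-10,-4.8,0,0,0],[0.58,-0.1,-10,-4.8,0,0,0]]]';python3 arc.py 42 48 54 60 66 72 78 84 90 96
python3 - <<'E'
from h import *
im=grab_frame('scene');save(cv2.resize(im[60:230,180:380],(800,680))[:600],'s3')
E
```

```text
time: 4.07
tcp_pos: [0.5254, -0.0101, 0.1547]
tcp_rot: [0.002, 2.9, -1.201]
wrist_force: [-0.1, 1.2, 0.3]
width: 0.423
t 4.07 tcp [ 0.5254 -0.0101  0.1547] 
 [[-1.0, 0.002, 0.002], [0.0, 0.707, -0.707], [-0.003, -0.707, -0.707]] F [-0.1  1.2  0.3] w 0.423 q [ 0.27  0.28  1.8  -0.77  1.38 -1.02]
42.0 [0.14, 0.17, 0.15, 0.0, 0.03, -0.03]
48.0 [0.13, -1.33, 0.21, -0.6, 0.03, -0.03]
54.0 [0.13, -2.71, 0.51, -1.8, 0.03, -0.03]
60.0 [0.13, -4.05, 0.95, -3.0, 0.03, -0.02]
66.0 [0.13, -5.33, 1.54, -4.2, 0.03, -0.02]
72.0 [0.13, -6.55, 2.25, -5.4, 0.03, -0.02]
78.0 [0.12, -7.69, 3.09, -6.6, 0.04, -0.02]
84.0 [0.12, -8.73, 4.04, -7.8, 0.04, -0.02]
90.0 [0.12, -9.67, 5.09, -9.0, 0.04, -0.02]
96.0 [0.12, -10.77, 6.27, -9.0, 0.04, -0.02]
```

View pics/s3.png

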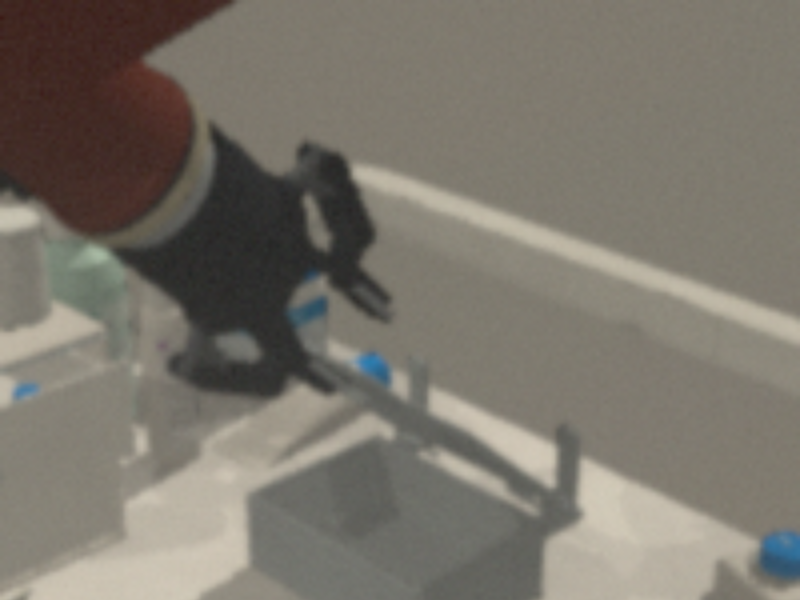

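The lid is at about 42°, resting on the lower finger at (330, 380). Continuing.

```bash
python3 -m pendant '[[[0.58,0.1,-0.6,0.15,-0.3,0,0],[0.58,0.1,-1.35,0.2,-0.6,0,0],[0.58,0.1,-2.7,0.5,-1.8,0,0],[0.58,0.1,-4.05,0.95,-3,0,0],[0.58,0.1,-5.3,1.55,-4.2,0,0],[0.58,0.1,-6.55,2.25,-5.4,0,0],[0.58,0.1,-7.7,3.1,-6.6,0,0],[0.58,0.1,-8.2,3.5,-7.2,0,0],[0.58,0.1,-8.7,4.05,-7.8,0,0],[0.58,0.1,-9.2,4.5,-8.4,0,0],[0.58,0.1,-9.7,5.1,-9,0,0],[0.58,0.1,-9.7,5.1,-9,0,0]]]';python3 arc.py 90 92 94 96
python3 - <<'E'
from h import *
im=grab_frame('scene');save(cv2.resize(im[40:210,180:380],(800,680))[:600],'s4')
E
```

```text
time: 5.12
tcp_pos: [0.523, -0.1169, 0.1844]
tcp_rot: [-0.005, -3.141, -0.002]
wrist_force: [-0.0, 0.2, -0.2]
width: 0.419
t 5.12 tcp [ 0.523  -0.1169  0.1844] 
 [[-1.0, 0.003, -0.001], [0.003, 1.0, 0.001], [0.001, 0.001, -1.0]] F [-0.   0.2 -0.2] w 0.419 q [-0.37  0.05  1.81  0.    1.29 -1.94]
90.0 [-0.1, 0.24, -0.26, 0.01, -0.01, -0.03]
92.0 [-0.1, -0.3, -0.26, 0.01, -0.01, -0.03]
94.0 [-0.1, -0.83, -0.25, 0.01, -0.01, -0.03]
96.0 [-0.1, -1.37, -0.21, 0.01, -0.01, -0.03]
```

View pics/s4.png

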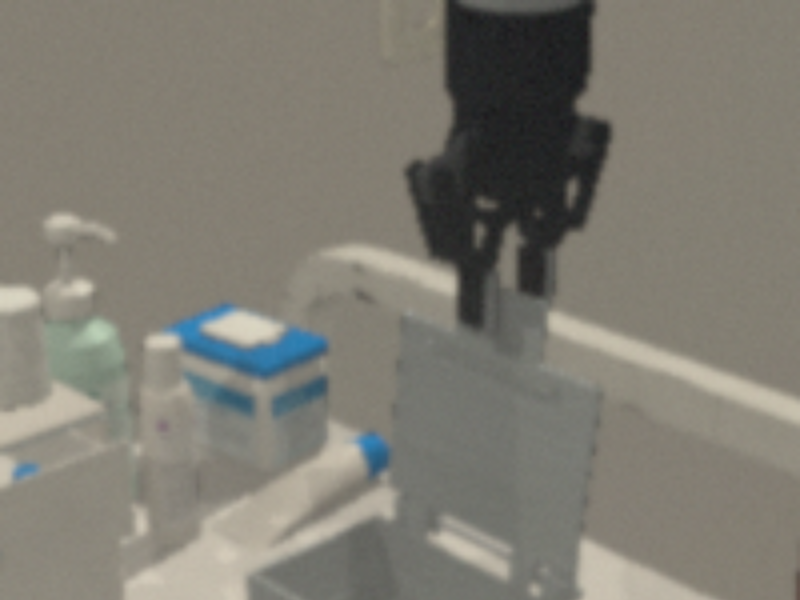

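```bash
python3 -m pendant '[[[0.58,-0.1,-0.4,0,0,0,0],[0.58,-0.1,-0.7,0,0,0,0],[0.58,-0.1,-1,0,0,0,0],[0.58,-0.1,-1.25,0,0,0,0],[0.58,-0.1,-1.25,0,0,0,0],[0.58,-0.1,-1.25,0,0,0,0]]]';python3 - <<'E'
from h import *
s=st()
print(rel([.524,-.1119,.1764],ori(-5.7)))
im=grab_frame('scene');save(cv2.resize(im[40:210,230:370],(800,971))[300:900],'s5')
c=get_calibration('scene')
m=silhouettes('scene','lid');print(m[0]['score'],m[0]['box'])
for a in (85,88,90,92,94,96,98):
    a=np.radians(a); P=[[.524+dx,-.0995+r*np.cos(a),.053+r*np.sin(a)] for r,dx in ((.12,-.075),(.12,.075),(.154,-.032),(.154,.032))]
    print(np.degrees(a),np.round(proj(c,P),1).tolist())
E
```

```text
time: 5.67
tcp_pos: [0.5244, -0.1269, 0.1851]
tcp_rot: [-0.001, 3.142, -0.001]
wrist_force: [-1.0, -0.0, -0.7]
width: 0.417
t 5.67 tcp [ 0.5244 -0.1269  0.1851] 
 [[-1.0, -0.0, 0.0], [-0.0, 1.0, -0.001], [-0.0, -0.001, -1.0]] F [-1.  -0.  -0.7] w 0.417 q [-0.38  0.05  1.8  -0.    1.29 -1.95]
[0.04, 1.5, 0.87, -1.15, 0.0, 0.0]
0.61 [279.2, 117.6, 330.9, 185.4]
85.0 [[322.4, 139.4], [273.4, 119.5], [307.0, 118.8], [285.7, 110.8]]
88.0 [[324.5, 138.3], [275.3, 118.7], [309.6, 117.5], [288.3, 109.7]]
90.0 [[325.8, 137.7], [276.7, 118.1], [311.4, 116.8], [290.0, 109.0]]
92.0 [[327.1, 137.2], [278.0, 117.7], [313.1, 116.2], [291.7, 108.4]]
94.0 [[328.4, 136.7], [279.3, 117.3], [314.8, 115.7], [293.4, 107.9]]
96.00000000000001 [[329.7, 136.3], [280.6, 117.0], [316.5, 115.2], [295.1, 107.5]]
98.0 [[331.0, 135.9], [281.8, 116.7], [318.2, 114.9], [296.8, 107.2]]
```

View pics/s5.png

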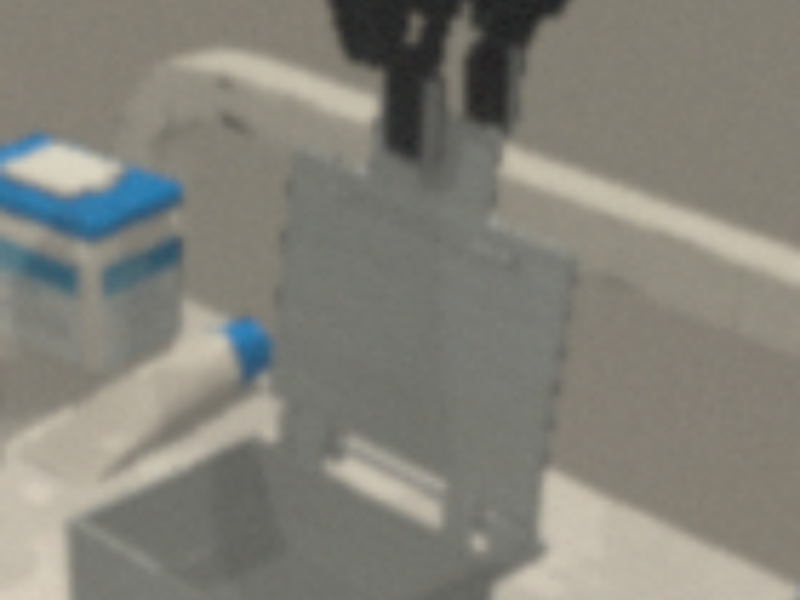

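The lid leans on its stops: its near top corner at crop (575, 258) matches about 96°. Now aligning and gripping.

```bash
python3 -m pendant '[[[0.58,0,0.8,0.4,-0.6,0,0],[0.58,0,1.5,0.87,-1.15,0,0],[0.58,0,1.5,0.87,-1.15,0,0],[1,0,1.5,0.87,-1.15,0,0],[1,0,1.5,0.87,-1.15,0,0],[1,0,1.5,0.87,-1.15,0,0],[1,0,1.5,0.87,-1.15,0,0],[1,0,1.5,0.87,-1.15,0,0],[1,0,1.5,0.87,-1.15,0,0],[1,0,1.5,0.87,-1.15,0,0]]]';python3 - <<'E'
from h import *
s=st()
p=s['tcp_pos'];R=Ro.from_euler('x',-5.7,degrees=True);pin=np.array([p[0],-.0995,.053]);print(rel(pin+R.apply(p-pin),ori(0)));print(rel([.524,-.0995,.1774],ori(0)))
E
```

```text
time: 6.6
tcp_pos: [0.5246, -0.1123, 0.1768]
tcp_rot: [-0.0, 3.137, 0.156]
wrist_force: [-1.7, -0.3, 2.3]
width: 0.061
t 6.6 tcp [ 0.5246 -0.1123  0.1768] 
 [[-1.0, -0.0, 0.001], [-0.0, 0.995, 0.099], [-0.001, 0.099, -0.995]] F [-1.7 -0.3  2.3] w 0.061 q [-0.42  0.08  1.8   0.09  1.31 -2.01]
[-0.0, 1.24, 0.06, 1.14, 0.01, 0.0]
[0.06, 1.28, 0.07, 1.14, 0.01, 0.0]
```

```bash
python3 -m pendant '[[[1,0,0.6,0.03,0.57,0,0],[1,0,1.24,0.06,1.14,0,0],[1,0,1.24,0.06,1.14,0,0],[1,0,1.24,0.06,1.14,0,0],[1,0,1.34,-0.94,1.14,0,0],[1,0,1.44,-1.94,1.14,0,0],[1,0,1.54,-2.94,1.14,0,0],[1,0,1.74,-4.94,1.14,0,0],[1,0,1.94,-6.94,1.14,0,0],[1,0,2.14,-8.94,1.14,0,0],[1,0,2.24,-9.94,1.14,0,0],[1,0,2.24,-9.94,1.14,0,0]]]';python3 - <<'E'
from h import *
s=st()
im=grab_frame('scene');save(cv2.resize(im[30:280,110:380],(800,741))[:600],'s6')
c=get_calibration('top')
for uv in [(218,120),(167,120),(268,120),(267,97),(165,98)]:
    for z in (0,.05,.1,.15):print(uv,z,np.round(ray(c,uv,z)[:2],3),end=' ')
    print()
E
```

```text
time: 7.6
tcp_pos: [0.526, -0.1007, 0.2814]
tcp_rot: [0.001, 3.136, -0.002]
wrist_force: [0.4, 0.2, -1.4]
width: 0.061
t 7.6 tcp [ 0.526  -0.1007  0.2814] 
 [[-1.0, 0.001, 0.006], [0.001, 1.0, -0.001], [-0.006, -0.001, -1.0]] F [ 0.4  0.2 -1.4] w 0.061 q [-0.34 -0.03  1.7   0.    1.46 -1.91]
(218, 120) 0 [0.661 0.174] (218, 120) 0.05 [0.645 0.169] (218, 120) 0.1 [0.628 0.164] (218, 120) 0.15 [0.612 0.158] 
(167, 120) 0 [0.663 0.293] (167, 120) 0.05 [0.647 0.282] (167, 120) 0.1 [0.63 0.27] (167, 120) 0.15 [0.614 0.259] 
(268, 120) 0 [0.658 0.058] (268, 120) 0.05 [0.642 0.059] (268, 120) 0.1 [0.626 0.059] (268, 120) 0.15 [0.61 0.06] 
(267, 97) 0 [0.714 0.059] (267, 97) 0.05 [0.695 0.06 ] (267, 97) 0.1 [0.677 0.06 ] (267, 97) 0.15 [0.658 0.061] 
(165, 98) 0 [0.717 0.298] (165, 98) 0.05 [0.698 0.287] (165, 98) 0.1 [0.679 0.275] (165, 98) 0.15 [0.66  0.264]
```

View pics/s6.png

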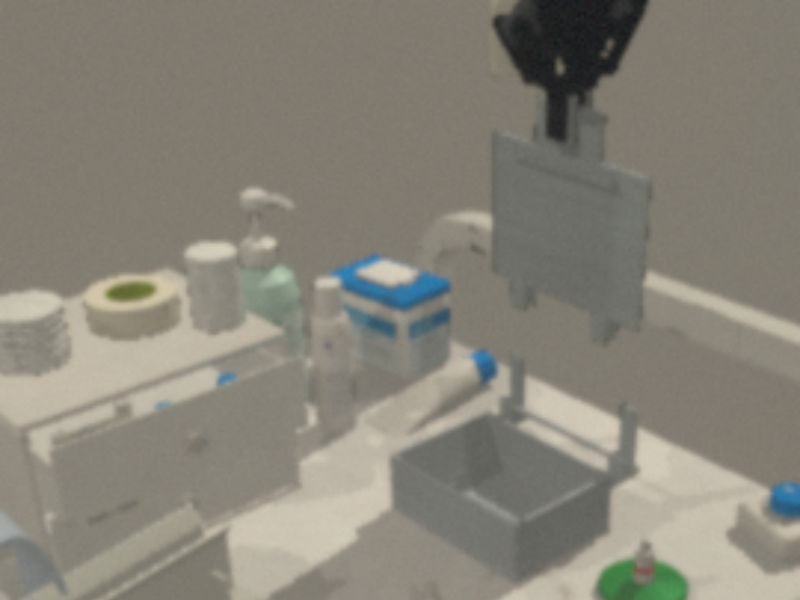

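The lid hangs upright above its pins, as shown at (570, 240). Before moving to the rack I check the blue-grey thing near the rack's left end by triangulating its corner.

Run:
```python
from h import *
from fit import W
ct,cs=get_calibration('top'),get_calibration('scene')
for z in np.arange(0,.26,.04):
    X=ray(ct,(167,143),z);print(round(z,2),np.round(X,3),np.round(proj(cs,X),0))
# overlay planned lid in rack on both images
p=[.5811,.2572,.1753]
P=W(p,np.array([[0,-.075,.03],[0,.075,.03],[0,.075,.139],[0,-.075,.139]]))
G=W(p,np.array([[x,y,z] for x in(-.043,.043) for y in (-.04,.04) for z in (.215,.33)]))
o=[]
for c,n,b in((ct,'top0',(60,270,60,340)),(cs,'scene0',(60,270,60,340))):
    im=cv2.imread('pics/'+n+'.png');cv2.polylines(im,[np.int32(proj(c,P))],True,(0,0,255))
    cv2.polylines(im,[cv2.convexHull(np.float32(proj(c,G))).astype(int)],True,(255,0,0))
    cv2.polylines(im,[np.int32(proj(c,W(p,np.array([[-.04,-.083,.008],[.04,-.083,.008],[.04,.083,.008],[-.04,.083,.008]]))))],True,(0,200,0))
    o.append(cv2.resize(im[60:300,60:300],(400,400)))
cv2.imwrite('pics/ov.png',np.hstack(o))
```

```text
0.0 [0.608 0.292 0.   ] [[134. 247.]]
0.04 [0.597 0.283 0.04 ] [[137. 232.]]
0.08 [0.586 0.274 0.08 ] [[140. 216.]]
0.12 [0.576 0.265 0.12 ] [[144. 199.]]
0.16 [0.565 0.256 0.16 ] [[147. 182.]]
0.2 [0.554 0.247 0.2  ] [[151. 163.]]
0.24 [0.543 0.238 0.24 ] [[155. 142.]]
```

View pics/ov.png

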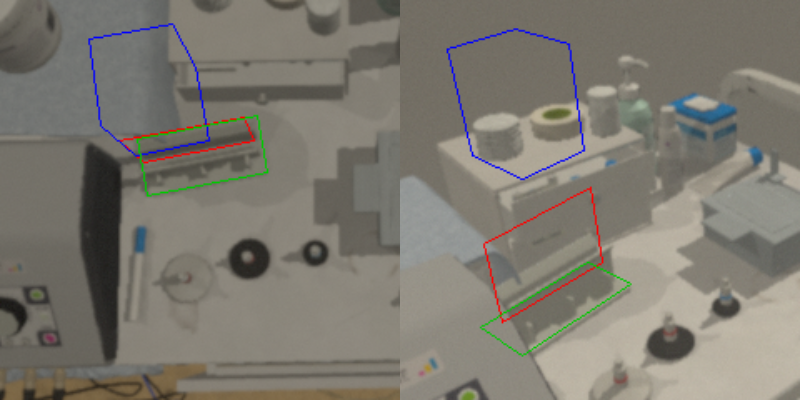

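The overlay matches the rack base's front edge in both views, and the cloth corner is low (z about 0.04), so the way is clear. Computing the transfer.

Run:
```python
from h import *
print(rel([.5811,.2572,.2814],ori(0,-80)))
```

```text
[-5.58, 35.76, -0.21, 0.02, 0.03, 15.99]
```

```bash
python3 -m pendant '[[[1,-0.2,1.5,-0.2,0,0,0.7],[1,-0.8,4.5,-0.2,0,0,2],[1,-1.4,8,-0.2,0,0,3.4],[1,-2,12,-0.2,0,0,4.8],[1,-2.6,15.5,-0.2,0,0,6.2],[1,-3.2,19,-0.2,0,0,7.6],[1,-3.8,22.5,-0.2,0,0,9],[1,-4.2,25.5,-0.2,0,0,10.4],[1,-4.6,28,-0.2,0,0,11.8],[1,-5,30.5,-0.2,0,0,13.2],[1,-5.3,32.5,-0.2,0,0,14.4],[1,-5.5,34.5,-0.2,0,0,15.4]]]' && python3 -m pendant '[[[1,-0.1,0,0,0,0,0]]]' | head -0
python3 - <<'E'
from h import *
st();print(rel([.5811,.2572,.22],ori(0,-80)))
E
```

```text
time: 8.65
tcp_pos: [0.5786, 0.2463, 0.2772]
tcp_rot: [-1.961, -2.451, 0.004]
wrist_force: [-0.1, -0.6, -1.9]
width: 0.057
t 8.73 tcp [0.5785 0.2476 0.2772] 
 [[-0.224, 0.975, -0.003], [0.975, 0.224, 0.002], [0.002, -0.003, -1.0]] F [-0.8 -0.8 -2.9] w 0.058 q [0.28 0.21 1.46 0.   1.48 0.05]
[0.86, 0.49, 5.72, -0.04, -0.03, 0.59]Exception ignored on flushing sys.stdout:
BrokenPipeError: [Errno 32] Broken pipe
```

```bash
python3 -m pendant '[[[1,0.4,0.25,1,0,0,0.3],[1,0.86,0.5,2.5,0,0,0.59],[1,0.86,0.5,4.5,0,0,0.59],[1,0.86,0.5,5.7,0,0,0.59],[1,0.86,0.5,5.7,0,0,0.59],[1,0.86,0.5,5.7,0,0,0.59]]]'
python3 - <<'E'
from h import *
from fit import *
s=st();print(rel([.5811,.2572,.1435],ori(0,-80)))
p=s['tcp_pos'];Rm=Ro.from_rotvec(s['tcp_rot']).as_matrix()
o=[]
for n in ('scene','top'):
    c=get_calibration(n);im=grab_frame(n)
    # predicted lid outline
    L=np.array([[x,0,z] for x,z in((-.05,.1355),(-.034,.1355),(-.034,.1165),(.034,.1165),(.034,.1355),(.05,.1355),(.05,.116),(.075,.116),(.075,.0045),(.032,.0045),(.032,-.03),(-.032,-.03),(-.032,.0045),(-.075,.0045),(-.075,.116),(-.05,.116))])@Rm.T+p
    im=im.copy();b=[110,60,290,195] if n=='scene' else [110,60,290,195]
    im4=cv2.resize(im[b[1]:b[3],b[0]:b[2]],None,fx=4.4,fy=4.4,interpolation=cv2.INTER_CUBIC)
    sc=lambda X:np.int32((proj(c,X)-b[:2]+.5)*4.4)
    if n=='scene':cv2.polylines(im4,[sc(L)],True,(255,0,0))
    R=[.5811,.2572,.1753]
    for x in(-16,16):cv2.polylines(im4,[sc(W(R,np.array([[x,-78,66],[x,78,66]])/1e3))],False,(0,255,0))
    cv2.polylines(im4,[sc(W(R,np.array([[-40,-83,8],[40,-83,8],[40,83,8],[-40,83,8]])/1e3))],True,(255,255,0))
    save(im4[:600],'r_'+n)
E
```

```text
time: 9.23
tcp_pos: [0.5816, 0.2529, 0.221]
tcp_rot: [-2.017, -2.406, 0.004]
wrist_force: [0.3, -0.2, -0.1]
width: 0.059
t 9.23 tcp [0.5816 0.2529 0.221 ] 
 [[-0.175, 0.985, -0.003], [0.985, 0.175, -0.001], [-0.0, -0.003, -1.0]] F [ 0.3 -0.2 -0.1] w 0.059 q [0.29 0.25 1.51 0.   1.38 0.11]
[0.43, 0.05, 7.75, -0.04, 0.0, 0.01]
```

View pics/r_scene.png

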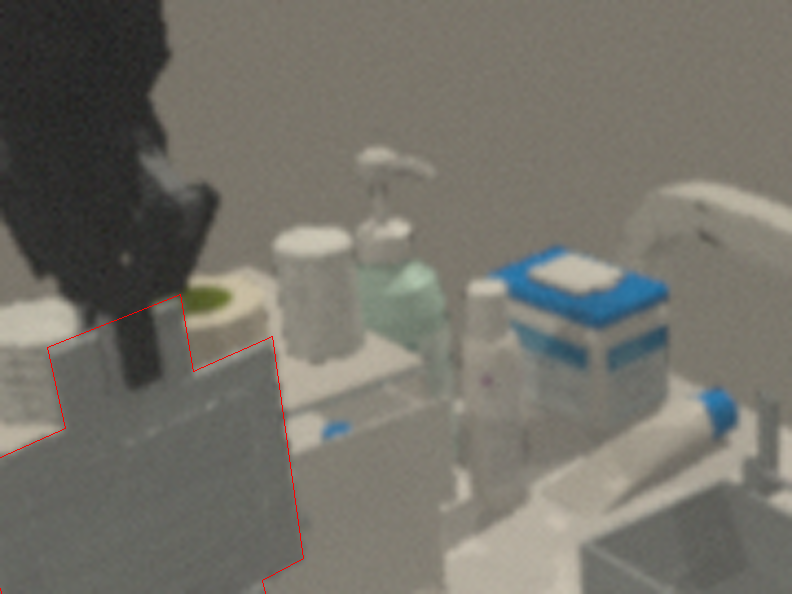

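The predicted lid outline matches the picture, so the grip geometry is right. Lowering in stages while watching the force.

```bash
python3 -m pendant '[[[1,0.2,0.05,1,0,0,0],[1,0.43,0.05,2,0,0,0],[1,0.43,0.05,2.8,0,0,0],[1,0.43,0.05,3.4,0,0,0],[1,0.43,0.05,4,0,0,0],[1,0.43,0.05,4,0,0,0]]]'; python3 -c "
from h import *
st();print(rel([.5811,.2572,.1435],ori(0,-80)))"
```

```text
time: 9.83
tcp_pos: [0.5812, 0.2578, 0.1805]
tcp_rot: [-2.017, -2.406, 0.004]
wrist_force: [-0.6, 0.6, -2.2]
width: 0.059
t 9.83 tcp [0.5812 0.2578 0.1805] 
 [[-0.175, 0.985, -0.003], [0.985, 0.175, -0.0], [0.0, -0.003, -1.0]] F [-0.6  0.6 -2.2] w 0.059 q [0.29 0.29 1.55 0.   1.31 0.12]
[-0.06, -0.01, 3.7, -0.03, -0.0, 0.01]
```

```bash
python3 -m pendant '[[[1,0,0,0.8,0,0,0],[1,0,0,1.6,0,0,0],[1,0,0,2.3,0,0,0],[1,0,0,2.9,0,0,0],[1,0,0,3.3,0,0,0],[1,0,0,3.3,0,0,0]]]'; python3 -c "
from h import *
st();print(rel([.5811,.2572,.1435],ori(0,-80)))"
```

```text
time: 10.33
tcp_pos: [0.5815, 0.2579, 0.1481]
tcp_rot: [-2.017, -2.406, 0.002]
wrist_force: [-0.5, 0.4, -2.5]
width: 0.056
t 10.33 tcp [0.5815 0.2579 0.1481] 
 [[-0.175, 0.985, -0.002], [0.985, 0.175, -0.0], [0.0, -0.002, -1.0]] F [-0.5  0.4 -2.5] w 0.056 q [0.29 0.32 1.57 0.   1.26 0.12]
[-0.06, -0.05, 0.46, -0.02, -0.0, 0.01]
```

```bash
python3 -m pendant '[[[1,0,0,0.15,0,0,0],[1,0,0,0.3,0,0,0],[1,0,0,0.45,0,0,0],[1,0,0,0.45,0,0,0]]]'; python3 -c "
from h import *
st()"
```

```text
time: 10.67
tcp_pos: [0.5823, 0.2581, 0.1452]
tcp_rot: [-2.018, -2.407, -0.001]
wrist_force: [-0.1, -0.0, -2.8]
width: 0.059
t 10.67 tcp [0.5823 0.2581 0.1452] 
 [[-0.175, 0.985, 0.0], [0.985, 0.175, 0.001], [0.0, 0.0, -1.0]] F [-0.1 -0.  -2.8] w 0.059 q [0.29 0.32 1.57 0.   1.25 0.12]
```

```bash
python3 -m pendant '[[[1,0,0,0.15,0,0,0],[1,0,0,0.3,0,0,0],[1,0,0,0.3,0,0,0],[1,0,0,0.3,0,0,0]]]'; python3 -c "
from h import *
st()"
```

```text
time: 11.0
tcp_pos: [0.583, 0.2584, 0.1439]
tcp_rot: [2.018, 2.407, 0.003]
wrist_force: [-1.3, -0.9, 5.9]
width: 0.059
t 11.0 tcp [0.583  0.2584 0.1439] 
 [[-0.175, 0.985, 0.002], [0.985, 0.175, 0.001], [0.001, 0.002, -1.0]] F [-1.3 -0.9  5.9] w 0.059 q [0.29 0.32 1.57 0.   1.24 0.12]
```

Contact with the slot floor: the vertical force rose to +5.9 N at the expected height. Releasing and retreating straight up.

```bash
python3 -m pendant '[[[0.8,0,0,-0.1,0,0,0],[0.6,0,0,-0.1,0,0,0],[0.55,0,0,-0.1,0,0,0],[0.55,0,0,-0.1,0,0,0],[0.55,0,0,-1,0,0,0],[0.55,0,0,-3,0,0,0],[0.55,0,0,-6,0,0,0],[0.55,0,0,-9,0,0,0],[0.55,0,0,-11,0,0,0],[0.55,0,0,-11,0,0,0]]]'
python3 - <<'E'
from h import *
from fit import *
s=st()
n='top';c=get_calibration(n);im=grab_frame(n)
for r in silhouettes(n,'large_electrode')[:3]:
    m=r['pixels'];p=np.argwhere(m).mean(0)[::-1];col=im[m].mean(0);print(r['score'],np.round(p,1),col.round(),np.round(r['box']))
def electrode(r):
    a=np.linspace(0,2*np.pi,40)
    d=np.array([[r*np.cos(t),r*np.sin(t),z] for t in a for z in(0,12)])
    return [d/1e3,np.array([[7.5*np.cos(t),7.5*np.sin(t),z] for t in a for z in(10,46)])/1e3]
EL=electrode(32.5)
V=[]
for n in('top','scene'):
    im=grab_frame(n);c=get_calibration(n)
    for r in silhouettes(n,'large_electrode'):
        m=r['pixels'];col=im[m].mean(0);X=ray(c,np.argwhere(m).mean(0)[::-1],.01)
        if X[1]>.2: V.append((c,m.astype(np.float32)));print(n,r['score'],col.round());break
for v in V+[None]:
    x,f=fit([v] if v else V,EL,[.40,.285,0]);print(np.round(x,4),f)
im=grab_frame('scene');save(im,'s9');m=silhouettes('scene','lid')[0];print('lid',m['score'],m['box'])
E
```

```text
time: 11.83
tcp_pos: [0.585, 0.2589, 0.2595]
tcp_rot: [2.015, 2.403, 0.014]
wrist_force: [1.0, 0.1, 1.6]
width: 0.452
t 11.83 tcp [0.585  0.2589 0.2595] 
 [[-0.175, 0.985, 0.01], [0.985, 0.175, 0.003], [0.002, 0.01, -1.0]] F [1.  0.1 1.6] w 0.452 q [0.29 0.23 1.46 0.   1.44 0.12]
0.77 [314.9 237.9] [ 70. 106.  69.] [300. 225. 329. 253.]
scene 0.58 [159. 152. 137.]
[0.4143 0.276  0.0144] 0.1187669038772583
[0.4143 0.276  0.0144] 0.1187669038772583Traceback (most recent call last):
  File "<stdin>", line 20, in <module>
IndexError: list index out of range
```

Run:
```python
from h import *
c=get_calibration('top');print(ray(c,(171.7,226.4),.008),ray(c,(110+181/2.963,90+404/2.963),.046))
print(rel([.408,.276,.24],ori(0,-90)),rel([.408,.276,.15],ori(0,-90)))
```

```text
[0.41470093 0.27689374 0.008     ] [0.41202914 0.27019068 0.046     ]
[4.82, -16.77, 1.1, -0.03, 0.0, 2.01] [4.82, -16.75, 10.1, -0.03, 0.0, 2.01]
```

```bash
python3 -m pendant '[[[0.3,0.5,-3,0,0,0,0.3],[0,2,-8,0.5,0,0,1],[0,3.5,-12,3,0,0,2],[0,4.2,-16.3,6,0,0,2],[0,4.2,-16.3,9,0,0,2],[0,4.2,-16.3,10,0,0,2],[0,4.2,-16.3,10,0,0,2],[0,4.2,-16.3,10,0,0,2]]]'
python3 - <<'E'
from h import *
from fit import *
a=np.linspace(0,2*np.pi,40)
EL=[np.array([[32.5*np.cos(t),32.5*np.sin(t),z] for t in a for z in(0,12)])/1e3,np.array([[7.5*np.cos(t),7.5*np.sin(t),z] for t in a for z in(10,46)])/1e3]
s=st();c=wcal(s);im=grab_frame('wrist');save(im,'w9')
print(np.round(proj(c,[[.4145,.276,.006],[.437,.191,.006]]),0))
for r in silhouettes('wrist','large_electrode')[:3]:
    m=r['pixels'];print(r['score'],im[m].mean(0).round(),np.round(r['box']),[np.round(v,4) for v in fit([(c,m.astype(np.float32))],EL,[.414,.276,0])])
for n in('scene','top'):
    grab_frame(n)
    for m in silhouettes(n,'lid')[:2]:print(n,'lid',m['score'],np.round(m['box']))
    cc=get_calibration(n);L=np.array([[0,y,z] for y,z in((-.075,.139),(.075,.139),(.032,.173),(-.032,.173),(-.075,.027),(.075,.027))])
    print(np.round(proj(cc,W([.582,.258,.1753],L))).tolist())
E
```

```text
time: 12.9
tcp_pos: [0.4136, 0.2707, 0.1514]
tcp_rot: [-2.219, -2.222, 0.003]
wrist_force: [-0.1, 0.1, 0.6]
width: 1.002
t 12.9 tcp [0.4136 0.2707 0.1514] 
 [[-0.001, 1.0, -0.002], [1.0, 0.001, -0.001], [-0.001, -0.002, -1.0]] F [-0.1  0.1  0.6] w 1.002 q [ 0.42 -0.02  1.94  0.    1.22  0.42]
[[255. 174.]
 [273. 243.]]
0.7 [126. 118. 108.] [229. 147. 286. 203.] [array([0.4147, 0.2747, 0.1356]), np.float64(0.0912)]
scene lid 0.79 [108. 173. 178. 244.]
[[174.0, 172.0], [109.0, 206.0], [126.0, 179.0], [154.0, 166.0], [181.0, 218.0], [122.0, 255.0]]
top lid 0.69 [132. 127. 214. 161.]
[[206.0, 130.0], [131.0, 144.0], [148.0, 136.0], [181.0, 129.0], [212.0, 145.0], [146.0, 157.0]]
```

```bash
python3 -m pendant '[[[0.4,0.4,0.1,3,0,0,0],[0.4,0.4,0.1,6.5,0,0,0],[0.4,0.4,0.1,9.5,0,0,0],[0.4,0.4,0.1,12,0,0,0],[0.4,0.4,0.1,13.2,0,0,0],[0.4,0.4,0.1,13.2,0,0,0],[1,0.4,0.1,13.2,0,0,0],[1,0.4,0.1,13.2,0,0,0],[1,0.4,0.1,13.2,0,0,0],[1,0.4,0.1,13.2,0,0,0],[1,0.4,0.1,13.2,0,0,0],[1,0.4,0.1,13.2,0,0,0]]]'; python3 -c "
from h import *
st()
print(rel([.4147,.275,.12],ori(0,-90)),rel([.524,-.0315,.13],ori(0,-90)))"
```

```text
time: 14.2
tcp_pos: [0.4174, 0.2759, 0.0225]
tcp_rot: [2.219, 2.222, 0.007]
wrist_force: [-0.2, -0.1, 7.5]
width: 0.129
t 14.2 tcp [0.4174 0.2759 0.0225] 
 [[-0.001, 1.0, 0.004], [1.0, 0.001, 0.002], [0.002, 0.004, -1.0]] F [-0.2 -0.1  7.5] w 0.129 q [0.43 0.19 2.   0.   0.95 0.42]
[-0.07, -0.23, -9.75, 0.05, -0.03, 0.01] [-30.73, 10.67, -10.77, 0.05, -0.03, 0.01]
```

```bash
python3 -m pendant '[[[1,0,0,-0.3,0,0,0],[1,0,0,-1,0,0,0],[1,0,0,-3,0,0,0],[1,0,0,-6,0,0,0],[1,0,0,-9,0,0,0],[1,0,0,-11,0,0,0],[1,0,0,-11,0,0,0]]]'
python3 - <<'E'
from h import *
st();print(rel([.524,-.0315,.13],ori(0,-90)))
im=grab_frame('scene');c=get_calibration('scene')
for r in silhouettes('scene','large_electrode')[:2]:
    m=r['pixels'];p=np.argwhere(m).mean(0)[::-1];print(r['score'],np.round(r['box']),im[m].mean(0).round(),np.round(p))
print(proj(c,[.4147,.275,.006]),proj(c,[.4147,.275,.12]))
E
```

```text
time: 14.78
tcp_pos: [0.4186, 0.2765, 0.1361]
tcp_rot: [2.218, 2.22, 0.014]
wrist_force: [0.3, -0.1, -0.8]
width: 0.13
t 14.78 tcp [0.4186 0.2765 0.1361] 
 [[-0.001, 1.0, 0.009], [1.0, 0.001, 0.004], [0.004, 0.009, -1.0]] F [ 0.3 -0.1 -0.8] w 0.13 q [0.43 0.01 1.94 0.   1.18 0.43]
[-30.82, 10.51, 0.56, 0.1, -0.05, 0.01]
0.78 [313. 212. 341. 238.] [ 83. 123.  80.] [327. 227.]
0.63 [163. 231. 204. 253.] [158. 152. 137.] [184. 244.]
[[193.27952206 292.21792354]] [[186.05167515 241.31453241]]
```

The head is lifted; its mask is now at (184, 244), matching a raised position. Carrying it over the tank.

```bash
python3 -m pendant '[[[1,-2,0.5,0,0,0,0],[1,-5,1.5,0,0,0,0],[1,-8.5,3,0,0,0,0],[1,-12,4,0,0,0,0],[1,-15.5,5.5,0,0,0,0],[1,-19,6.5,0,0,0,0],[1,-22.5,8,0,0,0,0],[1,-25.5,9,0,0,0,0],[1,-28,10,0,0,0,0],[1,-30,10.4,0,0,0,0],[1,-30.8,10.5,0.5,0,0,0],[1,-30.8,10.5,0.5,0,0,0]]]'; python3 -c "
from h import *
st()
print(rel([.524,-.0315,.0265],ori(0,-90)))"
```

```text
time: 15.88
tcp_pos: [0.5192, -0.0341, 0.1225]
tcp_rot: [-2.221, -2.217, 0.003]
wrist_force: [-0.1, 0.1, -1.3]
width: 0.134
t 15.88 tcp [ 0.5192 -0.0341  0.1225] 
 [[0.002, 1.0, -0.004], [1.0, -0.002, 0.001], [0.001, -0.004, -1.0]] F [-0.1  0.1 -1.3] w 0.134 q [-0.22  0.08  1.9   0.    1.17 -0.22]
[0.25, 0.52, 9.6, -0.05, -0.01, -0.02]
```

```bash
python3 -m pendant '[[[1,0.25,0.5,1,0,0,0],[1,0.25,0.5,3,0,0,0],[1,0.25,0.5,5.5,0,0,0],[1,0.25,0.5,7.5,0,0,0],[1,0.25,0.5,8.6,0,0,0],[1,0.25,0.5,9,0,0,0],[1,0.25,0.5,9.2,0,0,0],[1,0.25,0.5,9.2,0,0,0]]]'; python3 -c "
from h import *
st()"
```

```text
time: 16.55
tcp_pos: [0.526, -0.0297, 0.0332]
tcp_rot: [-2.219, -2.223, -0.001]
wrist_force: [0.5, -0.1, -1.7]
width: 0.135
t 16.55 tcp [ 0.526  -0.0297  0.0332] 
 [[-0.002, 1.0, 0.0], [1.0, 0.002, 0.001], [0.001, 0.0, -1.0]] F [ 0.5 -0.1 -1.7] w 0.135 q [-0.21  0.23  1.93  0.    0.99 -0.21]
```

```bash
python3 -m pendant '[[[1,0,0,0.2,0,0,0],[1,0,0,0.4,0,0,0],[1,0,0,0.4,0,0,0],[1,0,0,0.4,0,0,0]]]'; python3 -m pendant '[[[1,0,0,0.15,0,0,0],[1,0,0,0.3,0,0,0],[1,0,0,0.3,0,0,0]]]'
```

```text
time: 16.88
tcp_pos: [0.5261, -0.0305, 0.0296]
tcp_rot: [2.22, 2.222, 0.001]
wrist_force: [-0.3, 0.0, -1.1]
width: 0.124
time: 17.13
tcp_pos: [0.5262, -0.0305, 0.0265]
tcp_rot: [2.22, 2.222, 0.001]
wrist_force: [-0.9, -0.1, 2.2]
width: 0.128
```

```bash
python3 -m pendant '[[[1,0,0,0.1,0,0,0],[1,0,0,0.1,0,0,0],[0.8,0,0,0.1,0,0,0],[0.6,0,0,0.1,0,0,0],[0.5,0,0,0.1,0,0,0],[0.5,0,0,0,0,0,0],[0.5,0,0,-2,0,0,0],[0.5,0,0,-5,0,0,0],[0.5,0,0,-8,0,0,0],[0.5,0,0,-12,0,0,0],[0.5,0,0,-16,0,0,0],[0.5,0,0,-16,0,0,0]]]'; python3 -m pendant '[[[0.5,-3,-4,-2,0,0,0],[0.5,-6,-8,-2,0,0,0],[0.5,-9,-11,-2,0,0,0],[0.5,-9,-11,-2,0,0,0],[0.5,-9,-11,-2,0,0,0]]]'
python3 - <<'E'
from h import *
from fit import *
a=np.linspace(0,2*np.pi,40)
EL=[np.array([[32.5*np.cos(t),32.5*np.sin(t),z] for t in a for z in(4,16)])/1e3,np.array([[7.5*np.cos(t),7.5*np.sin(t),z] for t in a for z in(14,50)])/1e3]
s=st()
ims=[]
for n in ('scene','top'):
    c=get_calibration(n);im=grab_frame(n);ims.append(cv2.resize(im[110:300,90:360],(400,281)));
    for r in silhouettes(n,'large_electrode')[:3]:
        m=r['pixels'];p=np.argwhere(m).mean(0)[::-1];print(n,round(r['score'],2),im[m].mean(0).round(),np.round(ray(c,p,.012),3),np.round(r['box']))
    for l in('lid','medium_electrode','small_electrode'):
        for r in silhouettes(n,l)[:1]:print(n,l,round(r['score'],2),np.round(r['box']))
    ims.append(cv2.resize(im[120:260,140:360],(400,255)) )
h=np.vstack([np.hstack([ims[0],ims[2]]),np.hstack([cv2.resize(ims[1],(400,281)),cv2.resize(ims[3],(400,281))])])
save(h,'final')
E
```

```text
time: 18.13
tcp_pos: [0.5307, -0.0314, 0.1953]
tcp_rot: [2.212, 2.214, 0.013]
wrist_force: [2.4, -0.7, 1.3]
width: 0.501
time: 18.55
tcp_pos: [0.4135, -0.1226, 0.2058]
tcp_rot: [2.224, 2.219, -0.002]
wrist_force: [0.4, -0.8, -1.5]
width: 0.502
t 18.55 tcp [ 0.4135 -0.1226  0.2058] 
 [[0.002, 1.0, -0.001], [1.0, -0.002, -0.001], [-0.001, -0.001, -1.0]] F [ 0.4 -0.8 -1.5] w 0.502 q [-0.47 -0.24  2.03 -0.    1.35 -0.47]
scene 0.69 [116. 117. 110.] [0.72  0.207 0.012] [109. 164. 181. 242.]
scene 0.67 [ 87. 127.  84.] [ 0.377 -0.034  0.012] [310. 212. 343. 240.]
scene 0.64 [93. 87. 80.] [0.432 0.198 0.012] [209. 245. 236. 277.]
scene lid 0.63 [110. 167. 176. 241.]
scene medium_electrode 0.74 [209. 247. 234. 278.]
scene small_electrode 0.72 [244. 226. 265. 249.]
top 0.9 [ 67. 100.  66.] [ 0.383 -0.04   0.012] [298. 223. 331. 254.]
top 0.81 [120. 116. 106.] [ 0.525 -0.028  0.012] [291. 161. 323. 187.]
top lid 0.82 [134. 127. 212. 159.]
top medium_electrode 0.9 [196. 202. 223. 226.]
top small_electrode 0.48 [238. 204. 256. 222.]
```

View pics/final.png

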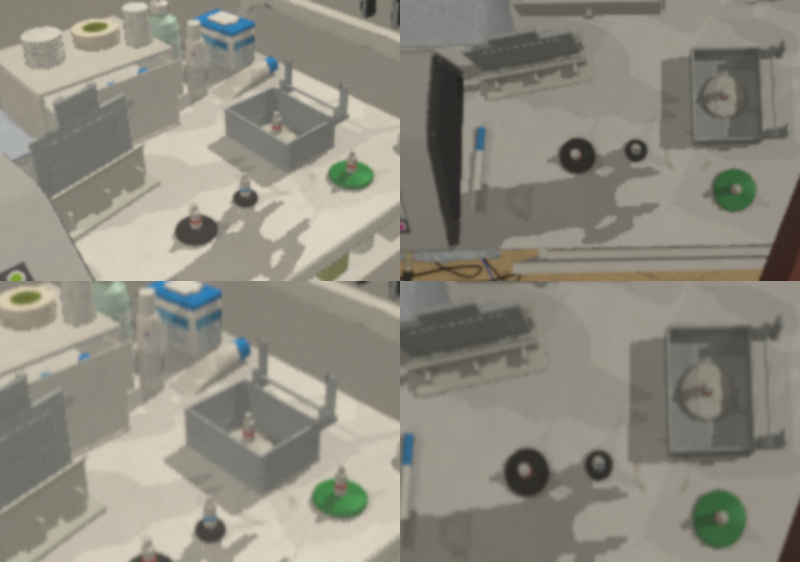

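The last picture shows the lid standing in the rack, the pale head upright near the middle of the tank floor at about (0.525, -0.028), and the smaller heads in place. Handing in.

```bash
python3 -c "
from h import *
print(arm.hand_in());st()"
```

```text
the job is handed in; nothing more can be done
None
the job is handed in; nothing more can be done
```

I handed the job in at about 19 s on the robot's clock; the hand-in reports no verdict.

**Lid:** I swung it up by its tab until it leaned on the stops at about 96° in the picture. I then gripped the tab, brought the lid vertical, lifted it straight up off the pins and set it in the rack slot. The wrist force rose to +5.9 N at the expected floor height, and I released it there.

**Large head:** I gripped the pale head by its stem, set it on the tank floor with a light touch, released it, and moved the arm clear.

**Last checks:**
- **Lid:** In the last pictures it stands in the rack, and its outline matches the predicted upright pose to within a few pixels. I did not measure its final height directly.
- **Large head:** It stands upright in the tank, about 4 mm from its centre.
- **Smaller heads:** The medium and small heads are where they started, to within about 4 pixels.

**Misses and disagreements:**
- **Missed detections:** The lid was missed once while the arm was in the way, and the last scene view did not report the large head in the tank. The top view and the picture both show it there.
- **Stem width:** The gripper read about 11 mm on the stem, where about 15 mm was expected, but the grip held.

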